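Flip the card case open in the museum store

TASK

The flat wooden case has been checked and the tall case of index cards is next: first push the flat case's open lid over from behind so that it falls shut, then push the tall case's lid up by its front edge and over the top until it leans back open by itself. Do it all by pushing with the fingertips: do not lift, tip or shift either case, and leave everything else on the table where it stands.

Things in the scene. Friction and masses are not known exactly. Their poses are not given: they have to be found in the camera images.
- flat_case: The flat wooden storage case, low and wide. It starts open, its lid leaning back. Outside 120 mm deep (its x) by 180 mm wide (its y) by 60 mm high without the lid. Loose but heavy (about 4 kg). Origin: centre of its underside; its -x side is the front, its +x side the hinge side, z up. It may stand on the left or on the right, turned up to 0.35 rad about z from facing straight to -x.
- flat_hinge (a point): Middle of the flat case's hinge line, fixed to the case: top of its far (+x) wall, 60 mm above the table, 60 mm behind the case's centre. The hinge line runs along the case's y.
- flat_lid_lip (a point): Point on the flat case's lid: middle of the lower front edge (lower when the lid is shut). The lid is a flat wooden board 10 mm thick, 184 mm wide, reaching 142 mm from the hinge line, so shut it overhangs the front wall by 22 mm. The shut lid's underside lies 60 mm above the table, on the level of the hinge line.
- flat_lid (a joint): Angle of the flat case's lid in rad: 0 shut, 1.57 straight up, 1.92 leaning back open on its stop. Lid about 0.25 kg, free hinge without catch or spring, lightly damped (about 0.04 Nm s/rad): it balances at about 1.5 rad; let go below about 1.45 it falls shut in about a second, above about 1.55 it falls back to the stop and stays there.
- tall_case: The tall wooden storage case of index cards, twice as high as the other. It starts shut. Outside 120 mm deep (its x) by 160 mm wide (its y) by 120 mm high without the lid. Loose but heavy (about 4 kg). Origin: centre of its underside; its -x side is the front, its +x side the hinge side, z up. It may stand on the left or on the right, turned up to 0.35 rad about z from facing straight to -x.
- tall_hinge (a point): Middle of the tall case's hinge line, fixed to the case: top of its far (+x) wall, 120 mm above the table, 60 mm behind the case's centre. The hinge line runs along the case's y.
- tall_lid_lip (a point): Point on the tall case's lid: middle of the lower front edge (lower when the lid is shut). The lid is a flat wooden board 10 mm thick, 164 mm wide, reaching 142 mm from the hinge line, so shut it overhangs the front wall by 22 mm. The shut lid's underside lies 120 mm above the table, on the level of the hinge line.
- tall_lid (a joint): Angle of the tall case's lid in rad: 0 shut, 1.57 straight up, 1.92 leaning back open on its stop. Lid about 0.25 kg, free hinge without catch or spring, lightly damped (about 0.04 Nm s/rad): it balances at about 1.5 rad; let go below about 1.45 it falls shut in about a second, above about 1.55 it falls back to the stop and stays there.
- glue_bottle: Closed white bottle, 44 mm across, 100 mm tall, stands between the two cases. Bystander, to be left alone.
- tape_roll: Roll of paper tape lying flat between the cases, 64 mm across, 22 mm high. Bystander, to be left alone.
- dust_brush: Dusting brush lying flat between and in front of the cases, pointing away from the robot. Bystander, to be left alone.
- mug: White mug, 80 mm across, 90 mm tall, out on the left. Bystander, to be left alone.
- candlestick: Brass candlestick, foot 80 mm across, 130 mm tall, out on the right. Bystander, to be left alone.
- carton: Small cardboard carton 110 x 80 x 60 mm, out on the right. Bystander, to be left alone.
- screwdriver: Screwdriver lying beyond the cases. Bystander, to be left alone.
Things that resemble listed ones, but are neither listed nor needed, are in the scene too. What is shaped like the tall_case but blue or pink is not meant.

How it is judged:
On the way, in this order (a step that is already met when the one before it is completed fails the run):
1. the flat case's lid is shut while the tall case's lid is still down (value of joint flat_lid below 0.06 rad and value of joint tall_lid below 0.3 rad), for 0.2 s.
2. the tall case's lid leans back past its over-centre point (value of joint tall_lid above 1.75 rad), for 0.2 s.
At the end, for the whole second after the job is handed in: The flat case's lid is shut (within 0.06 rad), the tall case's lid rests open by itself (above 1.75 rad, still), both cases stand flat within 40 mm of where they were (value of joint flat_lid below 0.06 rad and value of joint tall_lid above 1.75 rad and velocity of joint tall_lid between -0.1 and 0.1 rad/s and distance of each of tall_case, flat_case from where it was at the start of the episode below 0.04 m and angle between each of tall_case, flat_case's own z axis and vertical below 0.05 rad); the robot touches nothing.
It fails at once if a case is shoved more than 40 mm, lifted more than 15 mm or tipped more than 0.15 rad (distance of any of tall_case, flat_case from where it was at the start of the episode above 0.04 m or height (world z) of any of tall_case, flat_case above 0.015 m or angle between any of tall_case, flat_case's own z axis and vertical above 0.15 rad).
It fails at once if a bystander is moved more than 30 mm, lifted or knocked over (distance of any of glue_bottle, tape_roll, dust_brush, mug, candlestick, carton, screwdriver from where it was at the start of the episode above 0.03 m or angle between any of glue_bottle, mug, candlestick's own z axis and vertical above 0.4 rad).
It also fails if it takes over 56 s, if anything falls off the work surface, if the arm or the gripper's body presses on something with over 40 N, if the wrist force passes 120 N, or if a joint passes its speed limit or range.

ROBOT

A 7-joint arm with a two-finger parallel gripper is mounted at the origin on the work surface. World frame = base frame: x ahead of the robot, y to its left, z up, the work surface at z = 0. Lengths are in m, angles in rad, forces in N, time in s.
With the tool pointing down it reaches from about 0.375 to 0.925 m from the base axis. Payload 3.1 kg.
Tool frame: the origin (TCP) lies between the finger pads; the fingertips stand 19 mm ahead of it and the grasp point (between the pads) is the TCP; z points along the fingers, y is the direction in which the jaws open and shut (so a half turn about z gives the same grasp; the last joint's range is limited). The gripper opens to 85 mm and grips with 20 to 120 N. Pads are 22 mm wide; open, the fingers measure 114 mm over their backs; the gripper's body (76 mm by 85 mm) begins 54 mm behind the grasp point. The pads swing forward as they close: fully open they stand 13 mm farther back than shut.
Start: joints at [1.215, 0.383, 0.044, 1.598, -0.018, 1.161, -0.05], TCP at [0.166, -0.629, 0.25] pointing down, gripper open.
Joint ranges: [-2.61, 2.61], [-0.41, 2.15], [-1.48, 1.57], [0, 2.5], [-1.57, 4.71], [0.05, 1.97], [-2.85, 2.85]. Speed limits (rad/s): [2.79, 2.79, 3.14, 3.14, 3.14, 3.14, 3.14].

INTERFACE

Orientations are given as a 3x3 rotation matrix whose columns are the frame's x, y, z axes.
In Python, from bench import telemetry, grab_frame, ctrl gives the robot as it stands.
- The arm moves only by the tool step_arm, never from a script. Its argument "increments" is a list of rows, each a list of 5 numbers: the shift along the world's x, y, z in m, then the turn about the world's z in degrees, then the opening, from 0 (shut) to 1 (fully open). In form: [[dx, dy, dz, twist, hand], ...]. A call has 1 to 5 rows; each row is the pose to reach, as a shift and turn from the pose measured when the call began; what a row does not reach only later rows make up. A row lasts 1/10 s, in which the tool goes at most 50 mm and 8.59 degrees, less where a joint would pass 70% of its speed; a pose out of reach is approached as far as the arm can. A call with a gripper value outside its range is refused whole. The fingers move at their own pace and stop on an object; "squeeze" is the grip in N (left out, the last holds). Time passes only in rows, so rows that repeat a pose let the fingers close. It gives the time, the measured TCP pose, the force and the opening at its end, in the units of the state.
- telemetry.read_state(): the state, without advancing time (a new reading comes with each control period).
- grab_frame(name): name is "scene" or "top" or "wrist"; returns a dict with "image" (400x640x3 uint8, blue, green, red), "depth" (400x640 float32, m along the optical axis (not along the pixel's ray), 0 where there is no reading), "fx", "fy", "cx", "cy" (pixels), "R" (3x3) and "t" (3): a world point X has camera coordinates R X + t. Camera axes: x right, y down, z forward; pixel columns grow to the right and rows downward; lengths in m; the calibration is good to about 2 mm. A picture is of the moment at which its call begins.
- ctrl.finish_job(): hands the job in, once; it reports no verdict.
The state is a dict: "time_s": time; "joint_pos": joint angles; "joint_vel": joint speeds; "effort": joint torques, N m; "tool_pos": TCP position; "ee_rot": TCP orientation; "ft_force": force on the tool from outside, world axes, zero at the start; "torque": the same for the moment, N m; "grip_width": opening from 0.0 (shut) to 1.0 (fully open).
Only numpy, scipy, OpenCV 4.12 (cv2) and the standard library are available. Lean on these libraries where they do the work, as an engineer would, in place of code of your own. Each camera call takes 0.05 s, during which the arm holds its last target.

## Working session

There is one attempt and no reset: what is moved stays moved. The work goes in short steps, Python scripts to look and compute and a tool call to move; the robot and the scene stay as the last step left them, time stands still between calls to the robot, and variables do not carry over. Pictures are saved under pics/ and viewed, and the job is handed in when it is done.

Besides the shell and the picture viewer there is one more tool, called as a command line: name --pt "numbers of a row" for each row, then --argument value for the rest. step_arm: Moves the arm, as the interface text tells. Its arguments: {"type":"object","properties":{"increments":{"type":"array"},"squeeze":{"type":"number"}},"required":["increments"]}

```bash
ls; mkdir -p pics
cat > h.py <<'E'
import numpy as np, cv2
from bench import telemetry, grab_frame, ctrl
def pts(f):
    d=f["depth"]; v,u=np.mgrid[0:d.shape[0],0:d.shape[1]]
    c=np.stack([(u-f["cx"])/f["fx"]*d,(v-f["cy"])/f["fy"]*d,d],-1)
    w=(c-np.array(f["t"]))@np.array(f["R"]); w[d==0]=np.nan
    return w
E
python3 - <<'E'
from h import *
import pickle
for n in ("scene","top"):
    f=grab_frame(n); pickle.dump(f,open(f"{n}0.pkl","wb")); cv2.imwrite(f"pics/{n}0.png",f["image"])
    print(n,f["fx"],-np.array(f["R"]).T@np.array(f["t"]),np.round(f["R"],2).tolist(),(f["depth"]>0).mean())
s=telemetry.read_state(); print({k:np.round(v,3).tolist() for k,v in s.items()})
E
```

```text
pics
scene 393.13951664970205 [ 0.58362696 -0.86547044  0.88843771] [[1.0, 0.05, -0.01], [0.03, -0.67, -0.75], [-0.05, 0.74, -0.67]] 0.99590234375
top 411.24880316940016 [ 0.35651734 -0.01932692  1.22785852] [[0.01, -1.0, -0.03], [-0.99, -0.01, -0.13], [0.13, 0.03, -0.99]] 0.9957734375
{'time_s': 0.1, 'joint_pos': [1.215, 0.384, 0.044, 1.599, -0.018, 1.161, -0.05], 'joint_vel': [0.001, -0.003, -0.001, -0.004, -0.0, -0.001, 0.001], 'effort': [0.003, -43.473, 1.029, -25.045, 0.011, 0.005, -0.0], 'tool_pos': [0.166, -0.628, 0.249], 'ee_rot': [[0.967, 0.255, -0.001], [0.255, -0.967, 0.002], [-0.0, -0.002, -1.0]], 'ft_force': [1.0, -1.004, -0.672], 'torque': [0.022, 0.052, 0.05], 'grip_width': 1.004}
```

View pics/scene0.png

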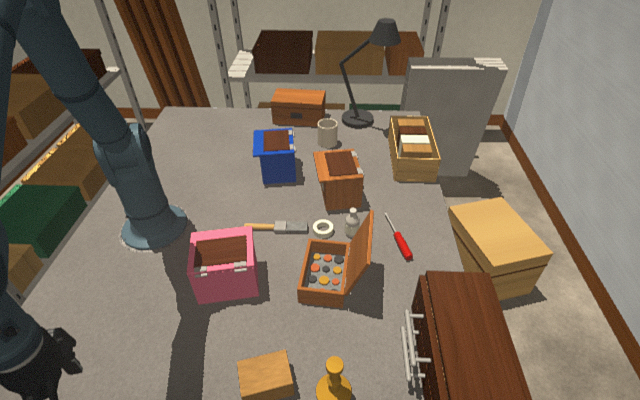

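View pics/top0.png

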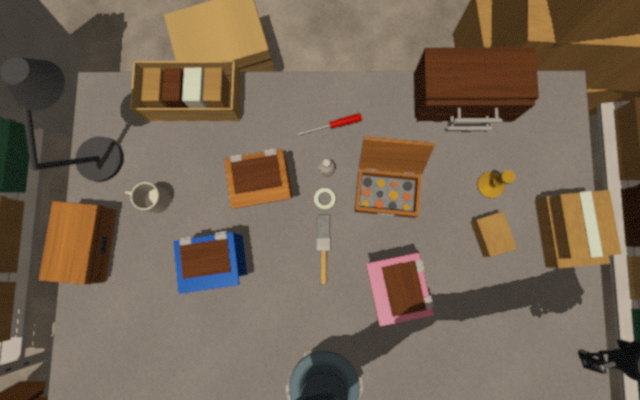

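The top view shows the open flat case on the right at about (388,190), with its lid leaning away at (395,155). The shut tall case is on the left at about (258,178). The bottle is at (326,166), the tape at (325,198), the brush at (323,245) and the screwdriver at (330,125). Next I'll measure them.

Run:
```python
from h import *
import pickle
f=pickle.load(open("top0.pkl","rb")); w=pts(f); 
print("table z",np.nanmedian(w[300:330,200:300,2]))
for n,(u,v) in dict(tape=(325,190),bottle=(326,163),driver=(345,121),mug=(147,195),candle=(490,184),carton=(494,233),cab=(475,100),blue=(207,258),pink=(400,285),brush=(323,240)).items(): print(n,np.round(w[v,u],3))
def rect(name,box,zlo,zhi,sat=None):
    u0,v0,u1,v1=box; r=w[v0:v1,u0:u1]; img=f["image"][v0:v1,u0:u1].astype(int)
    col=(img[...,2]-img[...,0]>35)
    m=(r[...,2]>zlo)&(r[...,2]<zhi)&col
    m=cv2.morphologyEx(m.astype(np.uint8),cv2.MORPH_OPEN,np.ones((2,2)))>0
    p=r[m]; R=cv2.minAreaRect((p[:,:2]*1000).astype(np.float32)); print(name,m.sum(),R,"z",np.percentile(p[:,2],[5,50,95])); print(np.round(cv2.boxPoints(R)))
rect("tall lid",(215,140,300,215),.118,.145)
rect("flat rim",(345,130,440,225),.05,.07)
rect("flat lid",(345,130,440,225),.085,.25)
# lid plane
r=w[130:170,350:440]; m=(r[...,2]>.08); p=r[m]; c=p.mean(0); _,s,V=np.linalg.svd(p-c,full_matrices=False)
print("lid plane",c,V[2],s, p[:,2].max())
g=pickle.load(open("scene0.pkl","rb")); ws=pts(g)
r=ws[140:215,305:370].reshape(-1,3);im=g["image"][140:215,305:370].reshape(-1,3).astype(int)
k=(r[:,2]>.118)&(r[:,2]<.145)
R=cv2.minAreaRect((r[k][:,:2]*1000).astype(np.float32)); print("scene tall",R,k.sum())
```

```text
table z -0.0001087383138325585
tape [0.564 0.003 0.021]
bottle [ 0.627 -0.     0.098]
driver [ 0.776 -0.055  0.023]
mug [0.547 0.545 0.007]
candle [ 0.583 -0.479  0.032]
carton [nan nan nan]
cab [ 0.792 -0.403  0.149]
blue [0.359 0.313 0.133]
pink [ 0.295 -0.197  0.134]
brush [0.415 0.008 0.02 ]
tall lid 2936 ((592.5205078125, 205.29086303710938), (176.28082275390625, 188.57843017578125), 10.895736694335938) z [nan nan nan]
[[488. 281.]
 [524.  96.]
 [697. 129.]
 [661. 315.]]
flat rim 804 ((560.9136962890625, -187.93643188476562), (193.2574462890625, 136.35325622558594), 84.54440307617188) z [nan nan nan]
[[ 484. -278.]
 [ 620. -291.]
 [ 638.  -98.]
 [ 502.  -85.]]
flat lid 1888 ((649.3868408203125, -218.38772583007812), (85.86563873291016, 241.94053649902344), 9.067317008972168) z [nan nan nan]
[[ 588. -106.]
 [ 626. -345.]
 [ 711. -331.]
 [ 673.  -92.]]
lid plane [ 0.64557844 -0.18623253  0.14423905] [-0.92962841  0.08672386  0.358148  ] [2.35451696 1.65250213 0.08503033] 0.19675297055383698
scene tall ((581.3063354492188, 188.06884765625), (148.4942169189453, 170.2179412841797), 10.332645416259766) 1406
```

Run:
```python
from h import *
import pickle
f=pickle.load(open("top0.pkl","rb")); w=pts(f)
def rep(name,sl,zlo,zhi,yaw,far=None):
    r=w[sl].reshape(-1,3); p=r[(r[:,2]>zlo)&(r[:,2]<zhi)]
    c,s=np.cos(yaw),np.sin(yaw); a=p[:,:2]@np.array([[c,-s],[s,c]])
    for i in (0,1):
        h,e=np.histogram(a[:,i],bins=np.arange(a[:,i].min(),a[:,i].max()+.004,.004)); print(name,"ab"[i],round(e[0],3),h.tolist())
    return p
rep("tall",np.s_[140:215,215:300],.124,.138,.19)
rep("flat",np.s_[165:225,345:440],.054,.066,-.095)
rep("flatlid",np.s_[130:185,345:440],.085,.3,-.095)
# dumps
for n,b in (("tall",(200,130,310,220)),("flat",(340,125,450,230))):
    u0,v0,u1,v1=b; cv2.imwrite(f"pics/{n}z.png",cv2.resize(f["image"][v0:v1,u0:u1],None,fx=6,fy=5.5,interpolation=cv2.INTER_CUBIC))
```

```text
tall a 0.532 [90, 86, 89, 84, 91, 82, 89, 88, 82, 97, 93, 81, 88, 83, 87, 82, 89, 86, 85, 82, 85, 86, 85, 81, 87, 84, 82, 84, 81, 90, 79, 79, 76, 84, 83, 49, 14, 1]
tall b -0.005 [71, 70, 74, 76, 78, 76, 77, 75, 77, 77, 72, 76, 72, 76, 73, 74, 73, 78, 70, 73, 71, 76, 74, 77, 68, 73, 76, 74, 77, 77, 73, 81, 72, 72, 80, 71, 71, 70, 77, 71, 71, 4]
flat a 0.508 [88, 84, 46, 12, 6, 12, 9, 6, 12, 7, 13, 9, 7, 13, 6, 8, 10, 7, 11, 8, 8, 11, 7, 9, 12, 9, 8, 31, 93, 83, 75, 10]
flat b -0.215 [49, 65, 41, 10, 7, 12, 9, 14, 10, 14, 12, 9, 13, 10, 11, 15, 10, 12, 10, 9, 11, 11, 14, 9, 10, 9, 8, 10, 11, 13, 12, 12, 12, 12, 11, 12, 12, 11, 11, 10, 10, 10, 18, 58, 57, 14]
flatlid a 0.636 [77, 165, 150, 163, 172, 170, 172, 189, 188, 195, 131, 94, 38]
flatlid b -0.216 [35, 40, 46, 42, 40, 45, 38, 45, 39, 47, 39, 42, 42, 38, 46, 36, 45, 40, 42, 43, 39, 44, 41, 43, 38, 41, 38, 46, 42, 41, 37, 43, 40, 40, 43, 41, 43, 39, 43, 41, 40, 42, 43, 41, 40, 45]
```

View pics/tallz.png

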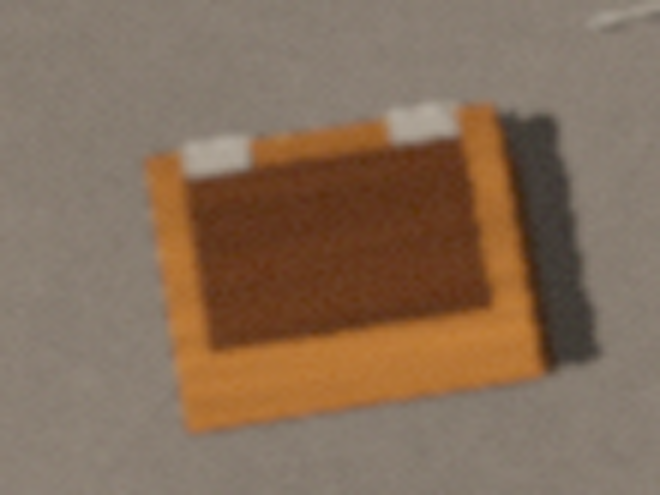

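View pics/flatz.png

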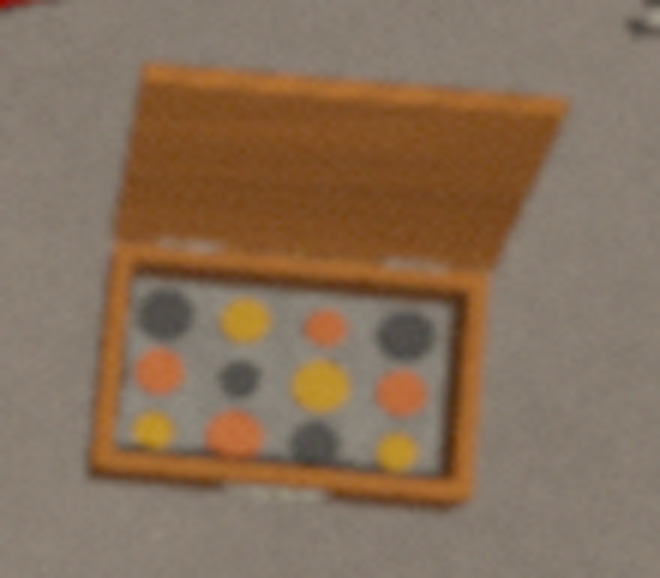

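Measured so far, with a and b as each case's own x and y directions:

| Item | Flat case | Tall case |
|---|---|---|
| Yaw (rad) | -0.095 | +0.19 |
| Hinge (x, y, m) | about (.616, -.184) | about (.647, .203) |
| Lip (x, y, m) | – | about (.508, .176) |
| Size check | 120 x 180 mm rim matches | 142 x 164 mm lid matches |

First I'll move above and behind the flat lid with the fingers shut.

step_arm --pt "0.02 0.02 0.03 0 0" --pt "0.05 0.045 0.06 0 0" --pt "0.09 0.07 0.06 0 0" --pt "0.13 0.1 0.06 0 0" --pt "0.17 0.13 0.06 0 0"

```text
time_s: 0.6
tool_pos: [0.3365, -0.4964, 0.3089]
ee_rot: [[0.967, 0.254, -0.001], [0.254, -0.967, 0.002], [-0.0, -0.002, -1.0]]
ft_force: [0.5, -0.5, 0.7]
grip_width: 0.145
```

step_arm --pt "0.04 0.03 0 0 0" --pt "0.08 0.06 0 0 0" --pt "0.12 0.09 0 0 0" --pt "0.16 0.12 0 0 0" --pt "0.2 0.15 0 0 0"

```text
time_s: 1.1
tool_pos: [0.5362, -0.3459, 0.3083]
ee_rot: [[0.967, 0.254, -0.002], [0.254, -0.967, 0.003], [-0.001, -0.003, -1.0]]
ft_force: [0.2, -1.2, -0.0]
grip_width: 0.002
```

step_arm --pt "0.04 0.03 0 0 0" --pt "0.08 0.06 0 0 0" --pt "0.12 0.09 0 0 0" --pt "0.16 0.12 0 0 0" --pt "0.2 0.15 0 0 0"

```text
time_s: 1.6
tool_pos: [0.7359, -0.1957, 0.3074]
ee_rot: [[0.967, 0.254, -0.003], [0.254, -0.967, 0.003], [-0.002, -0.003, -1.0]]
ft_force: [1.2, -0.8, 1.2]
grip_width: -0.0
```

step_arm --pt "0.01 0 -0.045 0 0" --pt "0.01 0 -0.09 0 0" --pt "0.01 0 -0.13 0 0" --pt "0.01 0 -0.137 0 0"

```text
time_s: 2.0
tool_pos: [0.7406, -0.1947, 0.1611]
ee_rot: [[0.967, 0.254, -0.018], [0.254, -0.967, 0.006], [-0.016, -0.01, -1.0]]
ft_force: [-0.5, -0.9, -1.8]
grip_width: 0.0
```

Run:
```python
from h import *
f=grab_frame("scene"); cv2.imwrite("pics/s1.png",f["image"]); print(telemetry.read_state()["tool_pos"],telemetry.read_state()["ft_force"])
```

```text
[ 0.7420039  -0.1951575   0.16355248] [-0.39065679  0.01186583 -1.05066775]
```

View pics/s1.png

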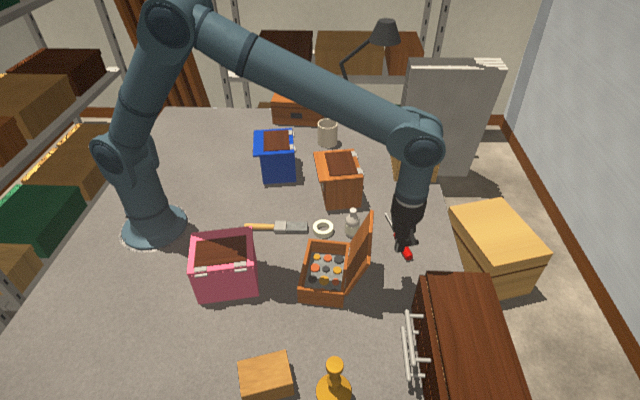

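The gripper is behind the flat lid at (405,240), clear of it. Now I'll push towards -x.

step_arm --pt "-0.015 0.001 0.003 0 0" --pt "-0.03 0.003 0.003 0 0" --pt "-0.045 0.004 0.003 0 0" --pt "-0.06 0.006 0.003 0 0" --pt "-0.075 0.007 0.003 0 0"

```text
time_s: 2.55
tool_pos: [0.6731, -0.189, 0.1746]
ee_rot: [[0.967, 0.253, 0.003], [0.253, -0.967, 0.002], [0.003, -0.001, -1.0]]
ft_force: [6.2, -1.0, 13.7]
grip_width: 0.001
```

step_arm --pt "-0.015 0.001 0.003 0 0" --pt "-0.03 0.003 0.003 0 0" --pt "-0.04 0.004 0.005 0 0" --pt "-0.04 0.004 0.02 0 0" --pt "-0.04 0.004 0.06 0 0"

```text
time_s: 3.05
tool_pos: [0.6303, -0.1847, 0.2322]
ee_rot: [[0.967, 0.253, -0.005], [0.253, -0.967, 0.004], [-0.004, -0.005, -1.0]]
ft_force: [1.2, -0.6, -0.6]
grip_width: -0.001
```

Run:
```python
from h import *
f=grab_frame("scene"); cv2.imwrite("pics/s2.png",f["image"]); print(telemetry.read_state()["tool_pos"],telemetry.read_state()["ft_force"])
```

```text
[ 0.63649169 -0.18577434  0.24362024] [2.47306425 0.25423477 5.9351364 ]
```

View pics/s2.png

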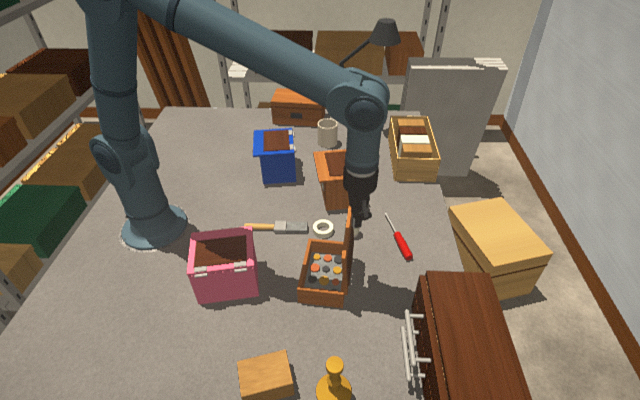

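The lid is now about upright, with its top at (350,212) and the finger just behind it. I'll let it settle and look again.

step_arm --pt "0.02 0 0.02 0 0" --pt "0.05 0 0.02 0 0" --pt "0.08 0 0.02 0 0" --pt "0.1 0 0.02 0 0"

```text
time_s: 3.5
tool_pos: [0.7395, -0.1855, 0.266]
ee_rot: [[0.967, 0.253, 0.017], [0.253, -0.967, -0.001], [0.016, 0.005, -1.0]]
ft_force: [0.7, -0.7, -0.1]
grip_width: 0.002
```

Run:
```python
from h import *
f=grab_frame("scene"); cv2.imwrite("pics/s3.png",f["image"][150:350,200:500].repeat(2,0).repeat(2,1)); print(telemetry.read_state()["tool_pos"],telemetry.read_state()["ft_force"])
```

```text
[ 0.74166148 -0.18458407  0.26498584] [2.11131352 0.02955366 0.39060904]
```

View pics/s3.png

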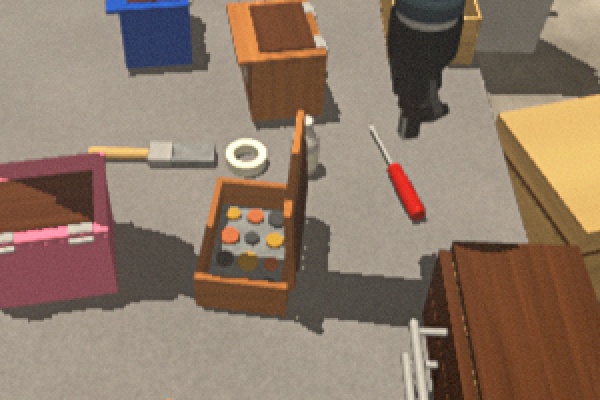

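The lid stands near its balance angle at (300,180) in the crop. I'll wait briefly to see which way it goes.

step_arm --pt "0 0 0.0 0 0" --pt "0 0 0 0 0" --pt "0 0 0 0 0" --pt "0 0 0 0 0" --pt "0 0 0 0 0"

```text
time_s: 4.05
tool_pos: [0.7411, -0.185, 0.2653]
ee_rot: [[0.967, 0.254, 0.019], [0.254, -0.967, -0.0], [0.019, 0.005, -1.0]]
ft_force: [1.0, 1.5, 0.2]
grip_width: 0.0
```

Run:
```python
from h import *
f=grab_frame("scene"); cv2.imwrite("pics/s4.png",f["image"][150:350,200:500].repeat(2,0).repeat(2,1)); print(telemetry.read_state()["tool_pos"],telemetry.read_state()["ft_force"])
```

```text
[ 0.74120422 -0.18491275  0.26527562] [-0.05604198 -0.1803554   0.15649381]
```

View pics/s4.png

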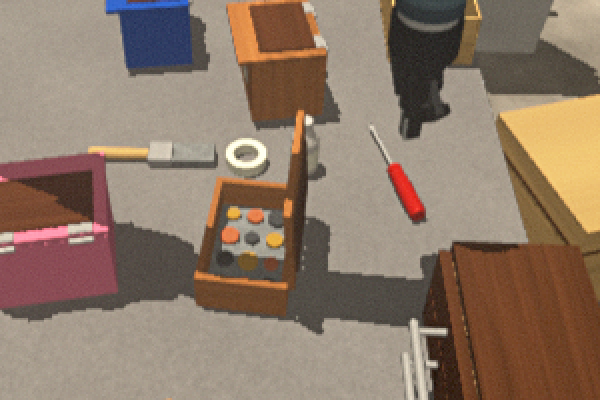

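The lid is balanced almost upright, so I'll repeat the push lower and 35 mm further.

step_arm --pt "0 0 -0.04 0 0" --pt "0 0 -0.08 0 0" --pt "-0.02 0.001 -0.085 0 0" --pt "-0.04 0.002 -0.085 0 0" --pt "-0.06 0.004 -0.085 0 0"

```text
time_s: 4.6
tool_pos: [0.6798, -0.1811, 0.1791]
ee_rot: [[0.967, 0.254, 0.018], [0.254, -0.967, 0.0], [0.017, 0.004, -1.0]]
ft_force: [1.2, -0.0, -0.4]
grip_width: -0.001
```

step_arm --pt "-0.02 0.002 0 0 0" --pt "-0.04 0.004 0 0 0" --pt "-0.06 0.006 0 0 0" --pt "-0.08 0.008 0 0 0" --pt "-0.085 0.008 0 0 0"

```text
time_s: 5.1
tool_pos: [0.5925, -0.1733, 0.1791]
ee_rot: [[0.967, 0.253, 0.016], [0.253, -0.967, -0.0], [0.015, 0.004, -1.0]]
ft_force: [-0.5, -0.2, -0.1]
grip_width: 0.003
```

step_arm --pt "0.0 0 0.03 0 0" --pt "0.0 0 0.07 0 0" --pt "0.0 0 0.12 0 0" --pt "0 0 0.13 0 0" --pt "0 0 0.13 0 0"

```text
time_s: 5.6
tool_pos: [0.595, -0.1737, 0.3132]
ee_rot: [[0.967, 0.253, 0.024], [0.253, -0.967, -0.002], [0.022, 0.008, -1.0]]
ft_force: [-0.3, 0.5, -0.3]
grip_width: 0.002
```

Run:
```python
from h import *
f=grab_frame("scene"); cv2.imwrite("pics/s5.png",f["image"][150:350,200:500].repeat(2,0).repeat(2,1)); print(telemetry.read_state()["tool_pos"],telemetry.read_state()["ft_force"])
```

```text
[ 0.59342037 -0.17346416  0.31022069] [ 1.28846025 -1.18530166 -1.86154036]
```

View pics/s5.png

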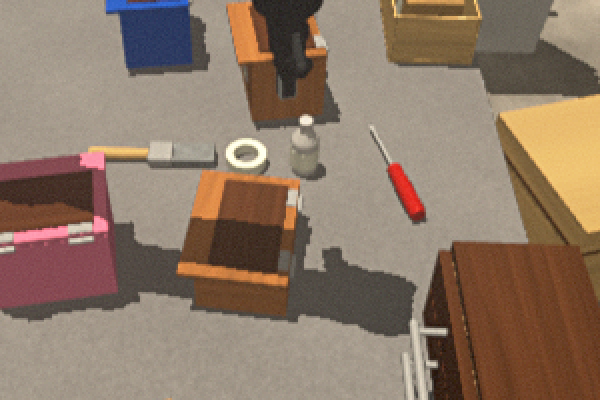

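The flat lid is shut (crop 180-300, 175-310). Next I'll go over to the front of the tall case.

step_arm --pt "-0.016 0.043 0 -1 0" --pt "-0.032 0.086 0 -2 0" --pt "-0.049 0.128 0 -3 0" --pt "-0.065 0.171 0 -3.6 0" --pt "-0.081 0.213 0 -3.6 0"

```text
time_s: 6.15
tool_pos: [0.5102, 0.0409, 0.3074]
ee_rot: [[0.981, 0.192, 0.014], [0.192, -0.981, -0.002], [0.013, 0.005, -1.0]]
ft_force: [0.6, 1.2, 0.1]
grip_width: 0.001
```

step_arm --pt "-0.016 0.043 0 0 0" --pt "-0.032 0.086 0 0 0" --pt "-0.049 0.128 0 0 0" --pt "-0.049 0.128 0 0 0"

```text
time_s: 6.55
tool_pos: [0.4565, 0.1766, 0.3055]
ee_rot: [[0.979, 0.205, 0.009], [0.205, -0.979, 0.0], [0.009, 0.001, -1.0]]
ft_force: [0.5, 1.0, -0.1]
grip_width: -0.001
```

Run:
```python
from h import *
f=grab_frame("scene"); cv2.imwrite("pics/s6.png",f["image"][80:330,180:480].repeat(2,0).repeat(2,1)); print(telemetry.read_state()["tool_pos"],telemetry.read_state()["ft_force"])
w=pts(f); r=w[130:215,300:370].reshape(-1,3); k=(r[:,2]>.118)&(r[:,2]<.14)
c,s=np.cos(.19),np.sin(.19); p=r[k]; a=p[:,0]*c+p[:,1]*s; b=-p[:,0]*s+p[:,1]*c; print(k.sum(),np.percentile(a,[1,5,95,99]),np.percentile(b,[1,5,95,99]))
r=w[220:310,285:380].reshape(-1,3); k=(r[:,2]>.062)&(r[:,2]<.08); print("flat top z",k.sum(),np.median(r[k][:,2]),r[k].mean(0))
```

```text
[0.45825153 0.17257906 0.3053162 ] [-0.54607749 -0.2115821   0.45780532]
1404 [0.53294071 0.53838519 0.66801527 0.67692596] [-0.00717291 -0.00505304  0.1466322   0.15452306]
flat top z 2964 0.07199382688083888 [ 0.54479809 -0.18648656  0.07177424]
```

View pics/s6.png

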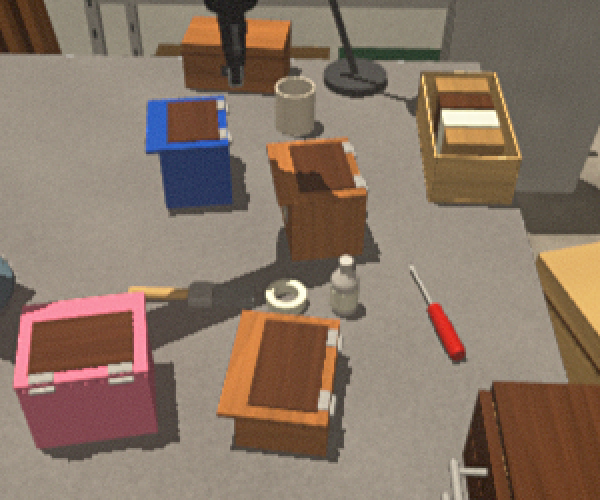

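The tall lid's lip is confirmed by the scene view (a from .533 to .675), and the flat lid's top is at z=.072, so it is shut. I'll lower the fingertips in front of the lip and approach it.

step_arm --pt "0 0 -0.045 0 0" --pt "0 0 -0.09 0 0" --pt "0 0 -0.135 0 0" --pt "0 0 -0.18 0 0" --pt "0 0 -0.183 0 0"

```text
time_s: 7.1
tool_pos: [0.4522, 0.1681, 0.1149]
ee_rot: [[0.98, 0.199, -0.007], [0.199, -0.98, -0.008], [-0.008, 0.006, -1.0]]
ft_force: [-0.8, -0.8, -0.0]
grip_width: -0.002
```

step_arm --pt "0.01 0.002 0 0 0" --pt "0.02 0.004 0 0 0" --pt "0.025 0.005 0 0 0" --pt "0.03 0.006 0 0 0" --pt "0.03 0.006 0 0 0"

```text
time_s: 7.6
tool_pos: [0.4844, 0.1748, 0.1167]
ee_rot: [[0.98, 0.198, -0.003], [0.198, -0.98, -0.007], [-0.004, 0.006, -1.0]]
ft_force: [0.2, -0.0, 0.9]
grip_width: 0.002
```

step_arm --pt "0.004 0.001 0 0 0" --pt "0.008 0.002 0 0 0" --pt "0.011 0.002 0 0 0" --pt "0.011 0.002 0 0 0" --pt "0.011 0.002 0 0 0"

```text
time_s: 8.1
tool_pos: [0.4953, 0.1767, 0.1165]
ee_rot: [[0.98, 0.198, -0.003], [0.198, -0.98, -0.007], [-0.004, 0.006, -1.0]]
ft_force: [-0.3, -0.8, 0.8]
grip_width: 0.002
```

step_arm --pt "0.002 0 0 0 0" --pt "0.004 0.001 0 0 0" --pt "0.004 0.001 0 0 0"

```text
time_s: 8.4
tool_pos: [0.4971, 0.1767, 0.116]
ee_rot: [[0.98, 0.198, -0.008], [0.198, -0.98, -0.01], [-0.01, 0.008, -1.0]]
ft_force: [-5.8, -1.8, 4.1]
grip_width: -0.0
```

Contact, at about 6 N. I'll keep pressing lightly and lift.

step_arm --pt "0.003 0.001 0.002 0 0" --pt "0.004 0.001 0.008 0 0" --pt "0.004 0.001 0.014 0 0" --pt "0.005 0.001 0.02 0 0"

```text
time_s: 8.8
tool_pos: [0.4986, 0.1769, 0.1345]
ee_rot: [[0.98, 0.198, -0.016], [0.198, -0.98, -0.012], [-0.018, 0.009, -1.0]]
ft_force: [-6.7, -1.1, -1.0]
grip_width: -0.0
```

Run:
```python
from h import *
f=grab_frame("scene"); cv2.imwrite("pics/s7.png",f["image"][110:260,250:450].repeat(3,0).repeat(3,1)); print(telemetry.read_state()["tool_pos"],telemetry.read_state()["ft_force"])
```

```text
[0.49875746 0.17702117 0.13544157] [-7.68642839 -1.64218765  0.25158329]
```

View pics/s7.png

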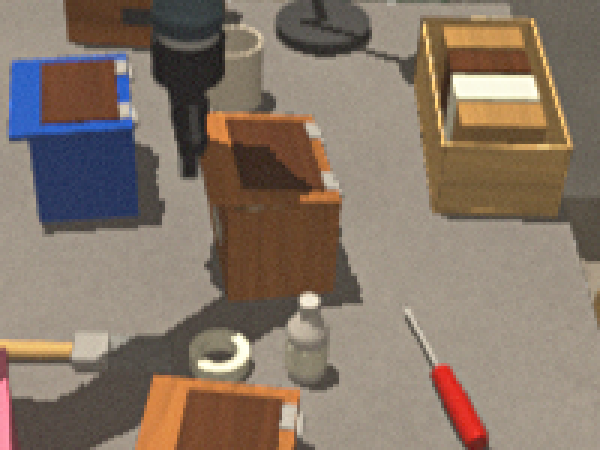

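```bash
cat > lid.py <<'E'
from h import *
def lid(f,u=(300,370),v=(120,215)):
    w=pts(f)[v[0]:v[1],u[0]:u[1]].reshape(-1,3); c,s=np.cos(.19),np.sin(.19)
    a=w[:,0]*c+w[:,1]*s; b=-w[:,0]*s+w[:,1]*c; z=w[:,2]
    for lo in np.arange(.5,.76,.02):
        k=(a>lo)&(a<lo+.02)&(b>.0)&(b<.155)&(z>.1)
        k1=k&(b<.05)
        print(round(lo+.01,2),k.sum(),np.round(np.median(z[k]),3) if k.sum() else None, np.round(np.median(z[k1]),3) if k1.sum() else None)
if __name__=="__main__":
    f=grab_frame("scene"); lid(f); print(telemetry.read_state()["tool_pos"],telemetry.read_state()["ft_force"])
E
python3 lid.py
```

```text
0.51 281 0.243 0.253
0.53 320 0.231 0.24
0.55 266 0.15 0.148
0.57 185 0.146 0.145
0.59 169 0.145 0.144
0.61 172 0.142 0.141
0.63 161 0.14 0.139
0.65 164 0.137 0.136
0.67 123 0.132 0.133
0.69 3 0.121 0.122
0.71 0 None None
0.73 0 None None
0.75 0 None None
[0.49869419 0.1769639  0.1350518 ] [-6.00835306 -0.08014774 -0.79151076]
```

Friction is carrying the lid: its angle is now about 0.15 rad. I'll continue along the arc.

step_arm --pt "0.004 0.001 0.006 0 0" --pt "0.006 0.001 0.013 0 0" --pt "0.008 0.002 0.02 0 0" --pt "0.01 0.002 0.026 0 0"

```text
time_s: 9.3
tool_pos: [0.5043, 0.178, 0.1597]
ee_rot: [[0.98, 0.199, -0.026], [0.199, -0.98, -0.016], [-0.029, 0.011, -1.0]]
ft_force: [-8.1, -2.0, 1.8]
grip_width: 0.001
```

```bash
python3 lid.py
```

```text
0.51 158 0.274 0.285
0.53 295 0.246 0.259
0.55 263 0.172 0.172
0.57 197 0.165 0.164
0.59 162 0.161 0.16
0.61 164 0.154 0.153
0.63 163 0.148 0.147
0.65 153 0.141 0.141
0.67 125 0.133 0.133
0.69 3 0.123 0.121
0.71 0 None None
0.73 0 None None
0.75 0 None None
[0.50471999 0.17810509 0.16075172] [-10.32376769  -2.27009285   2.36038941]
```

step_arm --pt "0.006 0.001 0.011 0 0" --pt "0.011 0.002 0.022 0 0" --pt "0.018 0.003 0.033 0 0" --pt "0.025 0.005 0.043 0 0" --pt "0.032 0.006 0.051 0 0"

```text
time_s: 9.85
tool_pos: [0.535, 0.1835, 0.213]
ee_rot: [[0.98, 0.199, -0.03], [0.198, -0.98, -0.019], [-0.034, 0.013, -0.999]]
ft_force: [-8.2, -2.6, 6.4]
grip_width: 0.002
```

```bash
python3 lid.py
```

```text
0.51 0 None None
0.53 0 None None
0.55 258 0.247 0.275
0.57 233 0.223 0.27
0.59 141 0.209 0.21
0.61 145 0.197 0.196
0.63 126 0.178 0.177
0.65 130 0.16 0.158
0.67 113 0.141 0.141
0.69 3 0.13 0.13
0.71 0 None None
0.73 0 None None
0.75 0 None None
[0.537102   0.18400613 0.21483618] [-8.32008541 -3.83104308 10.79132977]
```

step_arm --pt "0.012 0.002 0.012 0 0" --pt "0.025 0.005 0.02 0 0" --pt "0.04 0.008 0.028 0 0" --pt "0.055 0.011 0.034 0 0" --pt "0.072 0.014 0.038 0 0"

```text
time_s: 10.4
tool_pos: [0.6114, 0.1984, 0.2548]
ee_rot: [[0.98, 0.198, -0.022], [0.197, -0.98, -0.016], [-0.025, 0.012, -1.0]]
ft_force: [-0.7, 0.0, 0.2]
grip_width: -0.004
```

```bash
python3 lid.py
python3 - <<'E'
from h import *
f=grab_frame("scene"); cv2.imwrite("pics/s8.png",f["image"][80:260,250:450].repeat(3,0).repeat(3,1))
E
```

```text
0.51 0 None None
0.53 0 None None
0.55 79 0.12 0.12
0.57 62 0.119 0.12
0.59 44 0.114 0.12
0.61 40 0.115 0.12
0.63 130 0.258 0.3
0.65 203 0.247 0.26
0.67 232 0.122 0.123
0.69 2 0.147 0.147
0.71 0 None None
0.73 0 None None
0.75 0 None None
[0.61465471 0.19862861 0.2553594 ] [3.11747443 0.4018847  0.73271808]
```

View pics/s8.png

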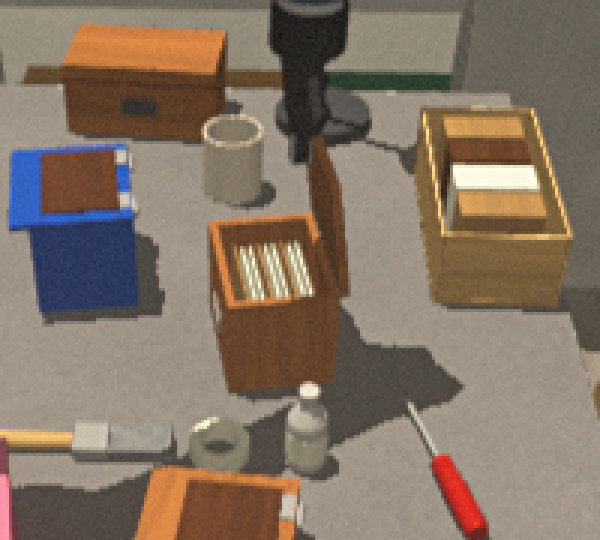

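The tall lid is nearly upright, at (325,220) in the crop. I'll push it on over the top.

step_arm --pt "0.015 0.003 0 0 0" --pt "0.03 0.006 0 0 0" --pt "0.045 0.009 0 0 0" --pt "0.06 0.012 0 0 0" --pt "0.065 0.012 0 0 0"

```text
time_s: 11.0
tool_pos: [0.6791, 0.2105, 0.2547]
ee_rot: [[0.98, 0.196, -0.019], [0.196, -0.98, -0.014], [-0.021, 0.01, -1.0]]
ft_force: [0.2, 0.0, -0.2]
grip_width: -0.001
```

step_arm --pt "-0.02 -0.004 0.01 0 0" --pt "-0.05 -0.01 0.04 0 0" --pt "-0.09 -0.02 0.08 0 0" --pt "-0.13 -0.03 0.1 0 0" --pt "-0.16 -0.03 0.1 0 0"

```text
time_s: 11.5
tool_pos: [0.5188, 0.1804, 0.3592]
ee_rot: [[0.981, 0.195, -0.011], [0.195, -0.981, -0.013], [-0.013, 0.011, -1.0]]
ft_force: [0.9, -0.1, 1.0]
grip_width: 0.001
```

step_arm --pt "0 0 0 0 0" --pt "0 0 0 0 0" --pt "0 0 0 0 0" --pt "0 0 0 0 0" --pt "0 0 0 0 0"

```text
time_s: 12.0
tool_pos: [0.5195, 0.1801, 0.3584]
ee_rot: [[0.981, 0.194, -0.012], [0.194, -0.981, -0.013], [-0.015, 0.01, -1.0]]
ft_force: [0.3, 0.0, -0.0]
grip_width: -0.003
```

```bash
python3 lid.py
python3 - <<'E'
from h import *
f=grab_frame("scene"); cv2.imwrite("pics/s9.png",f["image"]); w=pts(f)
r=w[220:310,285:380].reshape(-1,3); k=(r[:,2]>.062)&(r[:,2]<.08); print("flat top z",k.sum(),np.median(r[k][:,2]),r[k].mean(0))
E
```

```text
0.51 0 None None
0.53 0 None None
0.55 77 0.119 0.119
0.57 62 0.12 0.121
0.59 47 0.115 0.119
0.61 39 0.114 0.12
0.63 40 0.114 0.121
0.65 42 0.115 0.121
0.67 218 0.121 0.122
0.69 315 0.162 0.16
0.71 132 0.207 None
0.73 0 None None
0.75 0 None None
[0.51934621 0.18021225 0.35843845] [-0.84521507  0.60502216 -1.05562448]
flat top z 2964 0.07206586765324782 [ 0.54449419 -0.18698106  0.07179343]
```

View pics/s9.png

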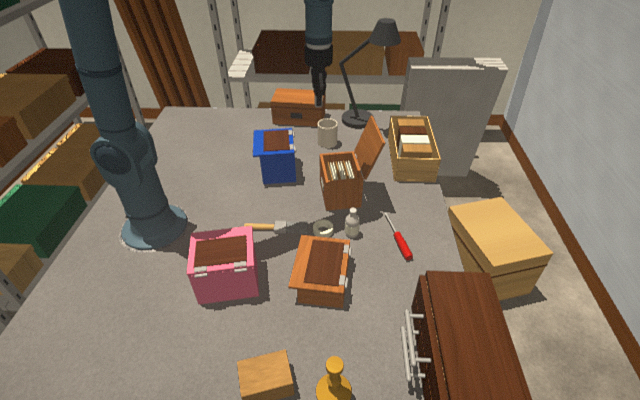

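The tall lid leans back at (370,150) and the flat lid is shut. Before handing in I'll check the angle, that it is still, and the case positions.

Run:
```python
from h import *
import pickle
from lid import lid
f=grab_frame("scene"); w=pts(f)[110:185,355:390].reshape(-1,3)
c,s=np.cos(.19),np.sin(.19); a=w[:,0]*c+w[:,1]*s; b=-w[:,0]*s+w[:,1]*c; z=w[:,2]
for h in (.15,.17,.19,.21,.23,.25):
    k=(abs(z-h)<.008)&(a>.6)&(a<.78)&(b>0)&(b<.16); print(h,k.sum(),np.round(np.percentile(a[k],[5,50]),3))
t=grab_frame("top"); o=pickle.load(open("top0.pkl","rb")); wt=pts(t)
cv2.imwrite("pics/t9.png",t["image"])
r=wt[140:215,200:320].reshape(-1,3); k=(abs(r[:,2]-.12)<.006); p=r[k]; A=p[:,0]*c+p[:,1]*s; B=-p[:,0]*s+p[:,1]*c
print("tall rim a,b",np.percentile(A,[2,98]),np.percentile(B,[2,98]),"expect a .554-.674, b -.003-.157")
print("tip",z[(a>.68)&(a<.78)&(b>0)&(b<.16)].max(), telemetry.read_state()["time_s"])
```

```text
0.15 101 [0.682 0.685]
0.17 101 [0.689 0.692]
0.19 102 [0.697 0.7  ]
0.21 111 [0.704 0.707]
0.23 111 [0.711 0.714]
0.25 142 [0.718 0.722]
tall rim a,b [0.55518737 0.67775283] [-0.00261715  0.11385124] expect a .554-.674, b -.003-.157
tip 0.2555564784310823 12.2
```

View pics/t9.png

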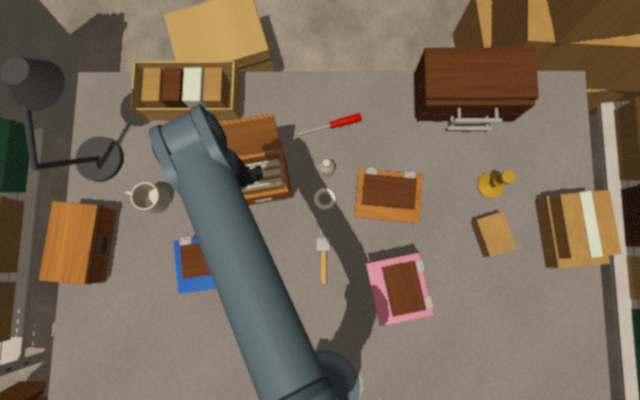

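The lid slopes back 37 mm per 100 mm, which is about 1.92 rad, so it is on its stop. The tall case's rim is within about 4 mm of where it should be. In the top view the bystanders stand where they were, and the arm touches nothing.

```bash
python3 -c "
from bench import ctrl
print(ctrl.finish_job())"
```

```text
the job is handed in; nothing more can be done
None
```

I pushed the flat case's lid shut from behind, then raised the tall case's lid by its front edge and pushed it over until it leaned back by itself. The job was handed in at about 12 s; it reports no verdict.

- **Flat lid:** the first push left it balanced upright, so I pushed again lower and further and it fell shut. Its top measured z = 0.072 m both after that push and at the end, against an expected 0.070.
- **Tall lid:** the shut fingertips pressed on the front edge with about 6–10 N and lifted it by friction. At the end it sloped back at about 1.92 rad, which is its stop. I did not measure its speed directly, but it was already at the stop angle about 0.2 s before that final check.
- **Cases and bystanders:** the tall case's rim was within about 4 mm of its expected position front to back. Part of its width was hidden behind the arm in that view. The flat case's mean top position barely changed while I worked on the tall case (under 1 mm), and its place at the very start was compared only by eye. The bystanders looked unmoved in the final pictures, and the arm was clear of everything.

No check failed or disagreed.

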